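# Twist the cap off the square canister, thread hand unknown

### The job

Take the screw cap off the square steel canister and finish holding it in the gripper, still, about 10 cm straight above the neck it came from: do not put it down or let go. Nobody knows whether this cap has a left-hand or a right-hand thread, so feel which way it gives, trying the other way if it stops, twist it loose and then lift it straight off. Use a light grip, for the plastic cap cracks when squeezed hard, and leave the round canister with its cap, the two bottles and the steel measure where they are.

Things in the scene. Friction and masses are not known exactly. Their poses are not given: they have to be found in the camera images.
- cap_a_center (a point): the job's cap, on the square canister: black plastic, round, 16 flutes, 54 mm in diameter, 38 mm high plus a 3 mm high bar across its top; 50 g. The point is on its axis, 19 mm above its lower edge, 19 mm below its flat top. z up; x along the bar, at the start within 0.14 rad of the neck's x. It cracks if the fingers press on it with over 120 N together (both fingers' forces added).
- neck_a (a point): the square canister's neck: centre of the top of the steel collar (68 mm across, 6 mm thick) at its foot, 136 mm above the work surface; the cap ends 2 mm above it. Axes as the world's. The neck (31 mm across, lugs to 43 mm) stands 34 mm high under the cap, which is free to lift when its bar is 0.7 to 1.05 rad from this x axis, on the loosening side.
- square_can: the square steel canister, 130 by 130 mm and 130 mm high, full and too heavy to move (fixed); origin at the centre of its underside, the neck is in the middle of its top. Stands to the left or the right, the round one on the other side.
- round_can: the round steel canister, 132 mm in diameter and 130 mm high (fixed), not to be opened; origin at the centre of its underside
- cap_b_center (a point): the round canister's cap, which looks the same as the job's cap; to be left on. The point is at its centre.
- amber_bottle_center (a point): a closed amber glass bottle, 68 mm in diameter, 170 mm high, standing to the left; the point is half-way up. To be left alone.
- green_bottle_center (a point): a closed green glass bottle, 64 mm in diameter, 165 mm high, standing to the right; the point is half-way up. To be left alone.
- measure_center (a point): an open steel measuring cup, 56 mm in diameter, 60 mm high, standing beyond the canisters; the point is half-way up. To be left alone.
- cap_a: the same cap; origin on its axis at its lower edge. Short coarse three-lug thread: the wrong way stops dead after 0.02 to 0.4 rad; the loosening way (clockwise or counter-clockwise, differs each time, cannot be seen) turns easily for 0.95 to 1.4 rad to a stop, near which it lifts straight off; before, it lifts only about 2 mm. At a stop a light grip slips round it.
Things that resemble listed ones, but are neither listed nor needed, are in the scene too. What is shaped like the cap_a but orange or purple is not meant.

How it is judged (in metres and radians):
On the way:
1. the cap is twisted loose while still down on its neck (angle between the x axis of cap_a and the x axis of neck_a, either way round above 0.45 rad and z of cap_a in the frame of neck_a below 0.009 m), for 0.05 s.
At the end, for the whole second after the job is handed in: the gripper's fingers hold the square canister's cap (more than 3 N), still (under 30 mm/s) and upright within 0.35 rad, its lower edge 70 to 200 mm above the collar and its centre within 40 mm of the neck's axis (z of cap_a in the frame of neck_a between 0.07 and 0.2 m and horizontal distance between cap_a_center and neck_a below 0.04 m and angle between cap_a's own z axis and vertical below 0.35 rad and contact force between the fingers and cap_a above 3 N and linear speed of cap_a below 0.03 m/s); the arm keeps its last pose, push and grip.
It fails at once if the cap is squeezed or forced: the fingers press on it with more than 120 N together (contact force between the fingers and cap_a above 120 N).
It fails at once if the round canister's cap is moved by more than 15 mm (distance of cap_b_center from where it was at the start of the episode above 0.015 m).
It fails at once if a bottle or the measure is moved by more than 30 mm (distance of any of amber_bottle_center, green_bottle_center, measure_center from where it was at the start of the episode above 0.03 m).
It also fails if it takes over 64 s, if anything falls off the work surface, if the arm or the gripper's body presses on something with over 40 N, if the wrist force passes 120 N, or if a joint passes its speed limit or range.

### The arm

A 7-joint arm with a two-finger parallel gripper is mounted at the origin on the work surface. World frame = base frame: x ahead of the robot, y to its left, z up, the work surface at z = 0. Lengths are in m, angles in degrees, forces in N, time in s.
With the tool pointing down it reaches from about 0.425 to 1.025 m from the base axis. Payload 3.6 kg.
Tool frame: the origin (TCP) lies midway between the tips of the shut fingers; the grasp point (between the pads) lies 19 mm behind it; z points along the fingers, y is the line along which they close (so a half turn about z gives the same grasp; the last joint's range is limited). The gripper opens to 85 mm and grips with 20 to 120 N. Pads are 22 mm wide; open, the fingers measure 114 mm over their backs; the gripper's body (76 mm by 85 mm) begins 54 mm behind the grasp point. The pads swing forward as they close: fully open they stand 13 mm farther back than shut.
Start: joints at [63.512, 33.873, 2.773, 92.16, -1.908, 54.013, -1.931], TCP at [0.261, -0.676, 0.231] pointing down, gripper open.
Joint ranges: [-153.93, 153.93], [-27.13, 128.08], [-72.61, 78.16], [10.71, 143.7], [-87.88, 267.88], [4.46, 118.87], [-176.78, 176.78]. Speed limits (degrees/s): [147.25, 147.25, 180, 180, 180, 180, 180].

### API

Orientations are given as a 3x3 rotation matrix whose columns are the frame's x, y, z axes.
In Python, from rig import * gives the robot as it stands.
- The arm moves only by the tool arm_command, never from a script. Its argument "increments" is a list of rows, each a list of 7 numbers: the gripper command: -1 is shut, 1 is fully open, values between are in proportion, then the shift along the tool's x, y, z in mm, then the turn, a rotation vector about the tool's x, y, z in rad. A call has 1 to 5 rows; each row is the pose to reach, as a shift and turn from the pose commanded when the call began, along the tool's axes at that moment; what a row does not reach only later rows make up. A row lasts 1/12 s, in which the tool goes at most 41.7 mm and 7.16 degrees, less where a joint would pass 70% of its speed; a pose out of reach is approached as far as the arm can. A call with a gripper value outside its range is refused whole. The fingers move at their own pace and stop on an object; "newtons" is the grip in N (left out, the last holds). Time passes only in rows, so rows that repeat a pose let the fingers close. It gives the time, the measured TCP pose, the force, the opening and the grip force at its end, in the units of the state.
- sense(): the state, without advancing time (a new reading comes with each control period).
- snapshot(name): name is "scene" or "top" or "wrist"; returns (picture, depth): 384x512x3 uint8, blue, green, red; 384x512 float32, m along the optical axis (not along the pixel's ray), 0 where there is no reading.
- camera_params(name): a dict with "K" (3x3 intrinsics, pixels), "k1" (the pictures are not rectified: a ray, as slopes to the right and down, at radius r is drawn at 1 + k1 r^2 times it, then the intrinsics apply), "R" (3x3) and "t" (3): a world point X has camera coordinates R X + t; the wrist camera has in their place "T_tool_cam" (4x4, takes a point from camera to tool coordinates, whose origin is the TCP and whose axes are the flange's). Camera axes: x right, y down, z forward; pixel columns grow to the right and rows downward; lengths in m; the calibration is good to about 2 mm. A picture is of the moment at which its call begins: read the wrist's pose just before it. camera_params takes no time and is no camera call.
- finish_job(): hands the job in; it is judged then, once.
The state is a dict: "clock": time; "qpos": joint angles; "qd": joint speeds; "effort": joint torques, N m; "eef_pos": TCP position; "ee_rot": TCP orientation; "ft_force": force on the tool from outside, world axes, zero at the start; "moment": the same for the moment, N m; "gripper_width": opening from 0.0 (shut) to 1.0 (fully open); "finger_force": force on a finger pad.
Only numpy, scipy, OpenCV 4.12 (cv2) and the standard library are available. Lean on these libraries where they do the work, as an engineer would, in place of code of your own. Each camera call takes 0.05 s, during which the arm holds its last target. There are 200 camera calls.

## Working session

There is one attempt and no reset: what is moved stays moved. The work goes in short steps, Python scripts to look and compute and a tool call to move; the robot and the scene stay as the last step left them, time stands still between calls to the robot, and variables do not carry over. Pictures are saved under pics/ and viewed, at most 10 in all, crops included, and the job is handed in when it is done.

Besides the shell and the picture viewer there is one more tool, called after "Emit:" by a JSON object that holds its "api" and its "payload", one argument or row to a line. arm_command: Moves the arm, as the interface text tells. Its arguments: {"type":"object","properties":{"increments":{"type":"array"},"newtons":{"type":"number"}},"required":["increments"]}

```bash
mkdir -p pics; python3 - <<'E'
from rig import *
import cv2,numpy as np
for n in ("scene","top"):
    p,d=snapshot(n); cv2.imwrite(f"pics/{n}0.png",p); np.savez(f"{n}0.npz",p=p,d=d)
    print(n,camera_params(n))
print(camera_params("wrist"))
print(sense())
E
```

```text
scene {'K': array([[418.37167912,   0.        , 256.67283958],
       [  0.        , 418.37167912, 189.93547611],
       [  0.        ,   0.        ,   1.        ]]), 'k1': 0.0023047417068499812, 'R': array([[ 0.28274283,  0.95912675,  0.01150536],
       [ 0.84550023, -0.24354631, -0.47519949],
       [-0.45297445,  0.14408703, -0.87980286]]), 't': array([-0.16590033, -0.48891698,  1.50801572])}
top {'K': array([[386.04751001,   0.        , 251.05371551],
       [  0.        , 386.04751001, 192.69345302],
       [  0.        ,   0.        ,   1.        ]]), 'k1': -0.027590214976134834, 'R': array([[ 0.01764178, -0.99972174, -0.01565899],
       [-0.98470622, -0.01465756, -0.17360534],
       [ 0.17332751,  0.01848222, -0.9846908 ]]), 't': array([-0.00271196,  0.636104  ,  1.34647279])}
{'K': array([[308.81294573,   0.        , 253.45787227],
       [  0.        , 308.81294573, 191.75745419],
       [  0.        ,   0.        ,   1.        ]]), 'k1': -0.07953784926159532, 'T_tool_cam': array([[-1.03565302e-04, -9.51026998e-01, -3.09107811e-01,
         7.78629548e-02],
       [ 9.999
[... 357 characters left out ...]
 -1.93122926]), 'qd': array([ 0.02637011, -0.18892667,  0.04404337, -0.12379249,  0.03405202,
       -0.03789992,  0.00618771]), 'effort': array([ 4.18898708e-03, -5.50000763e+01,  1.55305132e+00, -1.98827380e+01,
        9.73951304e-03,  3.83098988e-03,  1.27423209e-05]), 'eef_pos': array([ 0.26108829, -0.67554295,  0.23023844]), 'ee_rot': array([[ 9.32735984e-01,  3.60559073e-01, -8.59649453e-04],
       [ 3.60560076e-01, -9.32734111e-01,  1.87365900e-03],
       [-1.26259614e-04, -2.05758445e-03, -9.99997875e-01]]), 'ft_force': array([ 1.03067725,  0.44335605, -0.18036871]), 'moment': array([ 0.03364711,  0.00752637, -0.01644809]), 'finger_force': 0.0, 'gripper_width': 0.9964654691222734}
```

View pics/scene0.png

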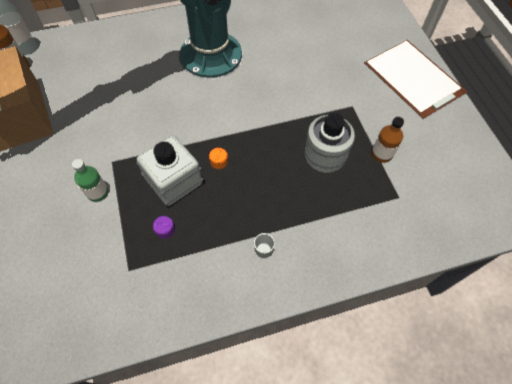

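View pics/top0.png

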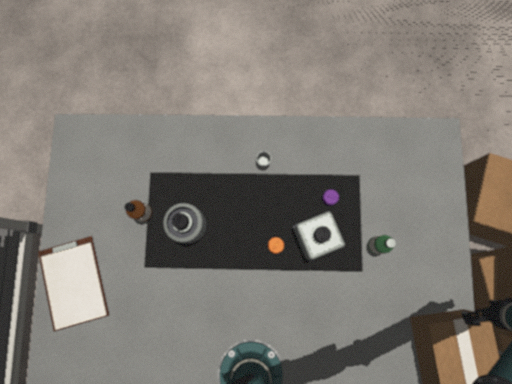

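Scene picture: the square canister's black cap is at (165,153) and the round canister's at (333,124). The orange (218,157) and purple (163,226) caps are decoys. Top picture: the square canister's cap is at (322,235) and the round one's at (180,220). The black cap on the square white canister is the one meant.

```bash
cat > h.py <<'E'
from rig import *
import cv2,numpy as np
def ray(n,uv,s=None):
    c=camera_params(n); u=(np.array(uv,float)-c["K"][:2,2])/c["K"][0,0]
    x=u.copy()
    for _ in range(10): x=u/(1+c["k1"]*(x@x))
    d=np.array([*x,1.])
    if n=="wrist":
        T=c["T_tool_cam"]; R=s["ee_rot"]@T[:3,:3]; return s["eef_pos"]+s["ee_rot"]@T[:3,3],R@d
    return -c["R"].T@c["t"],c["R"].T@d
def onz(n,uv,z,s=None):
    o,d=ray(n,uv,s); return o+d*(z-o[2])/d[2]
E
python3 - <<'E'
from h import *
for n,(u,v) in (("top",(322,235)),("scene",(165,153))):
    z=np.load(n+"0.npz"); p,d=z["p"],z["d"]
    w=16; c=p[v-w:v+w,u-w:u+w].max(2); m=(c<70).astype(np.uint8)
    k,l,st,ce=cv2.connectedComponentsWithStats(m); i=l[w,w]
    print(n,st[i],ce[i]+[u-w,v-w])
    ys,xs=np.nonzero(l==i)
    P=[]
    for x,y in zip(xs,ys):
        dd=d[y+v-w,x+u-w]
        if dd>0:
            o,r=ray(n,(x+u-w,y+v-w)); P.append(o+r*dd)
    P=np.array(P); t=P[P[:,2]>.168]; print(np.median(P,0),len(t),t.mean(0),(t.min(0)+t.max(0))/2,np.ptp(t,axis=0))
    cv2.imwrite(f"pics/crop_{n}.png",cv2.resize(p[v-30:v+30,u-40:u+40],None,fx=5,fy=5,interpolation=cv2.INTER_CUBIC))
a=cv2.imread("pics/crop_top.png");b=cv2.imread("pics/crop_scene.png");cv2.imwrite("pics/crops.png",np.hstack([a,b]))
E
```

```text
top [  8   9  16  15 177] [321.4180791  234.61581921]
[ 0.47908486 -0.22445524  0.17724635] 168 [ 0.48084456 -0.22622586  0.17718401] [ 0.48043055 -0.22620874  0.17875624] [0.0423401  0.04817051 0.02044065]
scene [  5   5  22  23 377] [164.29708223 153.15649867]
[ 0.4954211  -0.22838045  0.1746257 ] 259 [ 0.4876905  -0.22884434  0.17566647] [ 0.48534828 -0.22836311  0.17552684] [0.04913631 0.0492759  0.01412553]
```

View pics/crops.png

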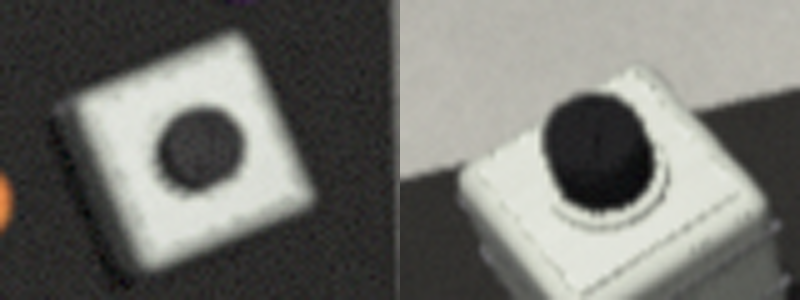

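The crops show the black cap on the square white canister with its collar: (200,148) in the left (top) crop and (597,140) in the right (scene) crop. It matches the description and sits at about (0.481, -0.227). I'll move above it.

Emit:
{"api": "arm_command", "payload": {
  "increments": [
    [1,24,-23,-5,0,0,0],
    [1,49,-45,-9,0,0,0],
    [1,73,-68,-13,0,0,0],
    [1,98,-90,-17,0,0,0],
    [1,122,-113,-20,0,0,0]
  ],
  "newtons": 30
}}

```text
clock: 0.52
eef_pos: [0.335, -0.5252, 0.2511]
ee_rot: [[0.933, 0.36, -0.0], [0.36, -0.933, 0.0], [0.0, -0.0, -1.0]]
ft_force: [-0.2, 0.9, 0.2]
gripper_width: 1.002
finger_force: 0.0
```

Emit:
{"api": "arm_command", "payload": {
  "increments": [
    [1,24,-23,-4,0,0,0],
    [1,49,-45,-8,0,0,0],
    [1,73,-68,-12,0,0,0],
    [1,98,-90,-15,0,0,0],
    [1,122,-113,-18,0,0,0]
  ]
}}

```text
clock: 0.93
eef_pos: [0.4079, -0.3758, 0.2692]
ee_rot: [[0.933, 0.36, -0.0], [0.36, -0.933, 0.0], [-0.0, -0.0, -1.0]]
ft_force: [1.1, 0.4, 0.2]
gripper_width: 0.999
finger_force: 0.0
```

Emit:
{"api": "arm_command", "payload": {
  "increments": [
    [1,24,-23,-3,0,0,0],
    [1,49,-45,-6,0,0,0],
    [1,73,-68,-8,0,0,0],
    [1,98,-90,-10,0,0,0],
    [1,122,-113,-12,0,0,0]
  ]
}}

```text
clock: 1.35
eef_pos: [0.4808, -0.2265, 0.2812]
ee_rot: [[0.933, 0.36, -0.0], [0.36, -0.933, 0.0], [-0.0, -0.0, -1.0]]
ft_force: [-0.0, 0.7, -0.4]
gripper_width: 0.999
finger_force: 0.0
```

Emit:
{"api": "arm_command", "payload": {
  "increments": [
    [1,0,0,0,0,0,0],
    [1,0,0,0,0,0,0]
  ]
}}

```text
clock: 1.52
eef_pos: [0.4815, -0.2255, 0.2812]
ee_rot: [[0.931, 0.366, -0.0], [0.366, -0.931, 0.001], [0.0, -0.001, -1.0]]
ft_force: [-0.6, -0.8, -0.9]
gripper_width: 1.001
finger_force: 0.0
```

```bash
python3 - <<'E'
from h import *
s=sense(); p,d=snapshot("wrist"); cv2.imwrite("pics/w1.png",p); np.savez("w1.npz",p=p,d=d)
print(s["eef_pos"],s["qpos"],s["ee_rot"][:,0],s["ft_force"],s["clock"])
g=p.max(2); m=(g<70).astype(np.uint8)
k,l,st,ce=cv2.connectedComponentsWithStats(m)
for i in range(1,k):
    if st[i,4]>300: print(st[i],ce[i],onz("wrist",ce[i],.176,s), d[int(ce[i][1]),int(ce[i][0])])
E
```

```text
[ 0.48146234 -0.22554184  0.28117256] [ 22.79784116  16.57340367  -3.19551374 114.01146654   1.14977449
  49.46120997 -49.56248336] [9.30735084e-01 3.65694073e-01 2.18260472e-04] [-0.5723826  -0.84222585 -0.94095965] 1.5167
[    0     0   446   264 64056] [204.32446609  88.29040215] [ 0.54275253 -0.16008297  0.176     ] 0.4001539
[ 227  151   63   68 3043] [257.24745317 187.12356227] [ 0.48352119 -0.22746977  0.176     ] 0.25523233
[    0   249   512   135 32520] [251.12706027 341.84329643] [ 0.32656473 -0.28311615  0.176     ] 0.53041095
```

View pics/w1.png

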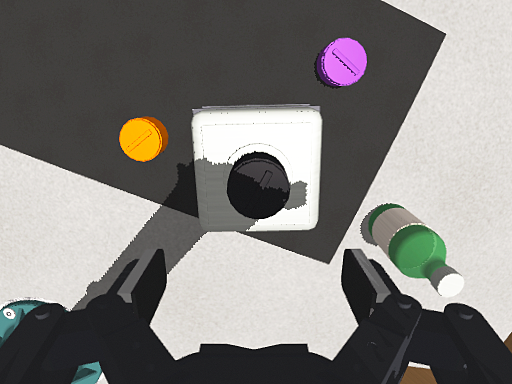

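The wrist picture shows the cap at (258,187) on the square canister, roughly under the tool, with the bar partly visible. The green bottle is at (415,245). I'll enlarge it to get the bar angle and refine the centre.

```bash
python3 - <<'E'
from h import *
z=np.load("w1.npz"); p,d=z["p"],z["d"]; s=sense()
m=(p.max(2)<70).astype(np.uint8); k,l,st,ce=cv2.connectedComponentsWithStats(m); i=l[187,257]
P=[]
for y,x in zip(*np.nonzero(l==i)):
    o,r=ray("wrist",(x,y),s); P.append(o+r*d[y,x])
P=np.array(P); print(np.percentile(P[:,2],[5,25,50,75,95]))
t=P[abs(P[:,2]-np.median(P[:,2]))<.006]; c,r=cv2.minEnclosingCircle(t[:,:2].astype(np.float32)); print(c,r,t.mean(0))
dc=np.array(c)-s["eef_pos"][:2]; print("tool dxy mm",1000*(s["ee_rot"].T@[*dc,0]))
# bar by height
h=t[:,2]-np.median(t[:,2]); b=t[h>.0018]; print(len(b), b.mean(0) if len(b) else 0, cv2.PCACompute(b[:,:2].astype(np.float32),None)[1] if len(b)>5 else 0)
c=p[145:225,220:300].astype(float); cv2.imwrite("pics/w1c.png",cv2.resize(np.clip((c-5)*4,0,255).astype(np.uint8),None,fx=6,fy=6,interpolation=cv2.INTER_CUBIC))
E
```

```text
Traceback (most recent call last):
  File "h.py", line 4, in ray
    c=camera_params(n); u=(np.array(uv,float)-c["K"][:2,2])/c["K"][0,0]
ValueError: time passes only in moves, steps and waits
```

Too many parameter calls, so I'll cache them.

```bash
sed -i 's/^def ray/import functools\ncamera_params=functools.lru_cache(None)(camera_params)\ndef ray/' h.py; python3 - <<'E'
from h import *
z=np.load("w1.npz"); p,d=z["p"],z["d"]; s=sense()
m=(p.max(2)<70).astype(np.uint8); k,l,st,ce=cv2.connectedComponentsWithStats(m); i=l[187,257]
P=[]
for y,x in zip(*np.nonzero(l==i)):
    o,r=ray("wrist",(x,y),s); P.append(o+r*d[y,x])
P=np.array(P); print(np.percentile(P[:,2],[5,25,50,75,95]))
t=P[abs(P[:,2]-np.median(P[:,2]))<.006]; c,r=cv2.minEnclosingCircle(t[:,:2].astype(np.float32)); print(c,r,t.mean(0))
dc=np.array(c)-s["eef_pos"][:2]; print("tool dxy mm",1000*(s["ee_rot"].T@[*dc,0]))
h=t[:,2]-np.median(t[:,2]); b=t[h>.0018]; print(len(b), b.mean(0) if len(b) else 0, cv2.PCACompute(b[:,:2].astype(np.float32),None)[1] if len(b)>5 else 0)
c=p[145:225,220:300].astype(float); cv2.imwrite("pics/w1c.png",cv2.resize(np.clip((c-5)*4,0,255).astype(np.uint8),None,fx=6,fy=6,interpolation=cv2.INTER_CUBIC))
E
```

```text
[0.15689563 0.17591232 0.17662573 0.17724401 0.17969614]
(0.48018383979797363, -0.23121218383312225) 0.02743702009320259 [ 0.48003225 -0.23084264  0.17670428]
tool dxy mm [-1.52500988e+00  3.30067742e+00  6.29113662e-04]
292 [ 0.47952375 -0.23115821  0.17971546] [[ 0.9926829  -0.12075064]
 [ 0.12075064  0.9926829 ]]
```

View pics/w1c.png

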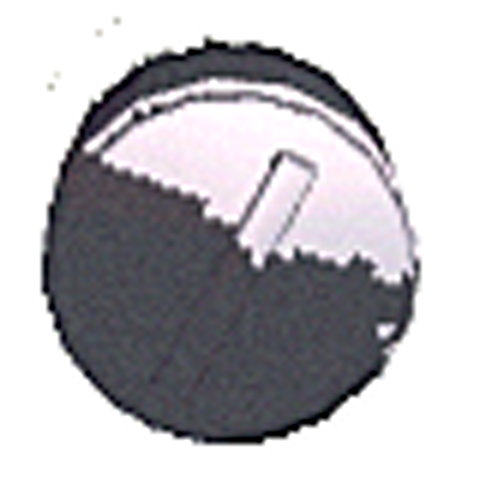

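The crop shows the bar running from (290,160) to (180,380), about -0.12 rad from world x. The cap's centre is at about (0.480, -0.231), so I'll centre on it and descend.

Emit:
{"api": "arm_command", "payload": {
  "increments": [
    [1,-1.5,3,16,0,0,0],
    [1,-1.5,3,36,0,0,0],
    [1,-1.5,3,56,0,0,0],
    [1,-1.5,3,76,0,0,0],
    [1,-1.5,3,90,0,0,0]
  ]
}}

```text
clock: 1.98
eef_pos: [0.4781, -0.2333, 0.1894]
ee_rot: [[0.934, 0.357, -0.003], [0.357, -0.934, -0.0], [-0.003, -0.001, -1.0]]
ft_force: [0.1, 0.3, -0.4]
gripper_width: 0.998
finger_force: 0.0
```

Emit:
{"api": "arm_command", "payload": {
  "increments": [
    [1,0,0,12,0,0,0],
    [1,0,0,24,0,0,0],
    [1,0,0,36,0,0,0],
    [1,0,0,48,0,0,0],
    [1,0,0,48,0,0,0]
  ]
}}

```text
clock: 2.4
eef_pos: [0.4775, -0.2329, 0.1411]
ee_rot: [[0.934, 0.357, -0.005], [0.357, -0.934, 0.001], [-0.004, -0.003, -1.0]]
ft_force: [-0.5, 0.3, -1.2]
gripper_width: 1.002
finger_force: 0.0
```

Emit:
{"api": "arm_command", "payload": {
  "increments": [
    [-1,0,0,0,0,0,0],
    [-1,0,0,0,0,0,0],
    [-1,0,0,0,0,0,0],
    [-1,0,0,0,0,0,0],
    [-1,0,0,0,0,0,0]
  ],
  "newtons": 30
}}

```text
clock: 2.82
eef_pos: [0.4802, -0.2316, 0.1442]
ee_rot: [[0.933, 0.36, 0.0], [0.36, -0.933, -0.0], [0.0, 0.0, -1.0]]
ft_force: [-0.9, 0.2, 5.1]
gripper_width: 0.628
finger_force: 31.7
```

Emit:
{"api": "arm_command", "payload": {
  "increments": [
    [-1,0,0,0,0,0,0],
    [-1,0,0,0,0,0,0],
    [-1,0,0,0,0,0,0]
  ]
}}

```text
clock: 3.07
eef_pos: [0.4802, -0.2315, 0.1441]
ee_rot: [[0.933, 0.361, 0.0], [0.361, -0.933, -0.0], [0.0, 0.0, -1.0]]
ft_force: [-1.1, 1.0, 5.9]
gripper_width: 0.628
finger_force: 31.8
```

```bash
python3 -c "
from rig import *
s=sense();print(s['eef_pos'],s['ft_force'],s['moment'],s['finger_force'],s['gripper_width'],s['qpos'])"
```

```text
[ 0.48016459 -0.23153432  0.14414177] [-1.12157078  0.97390302  5.89546568] [0.28033821 0.42986988 0.03876595] 31.805598749779165 0.6283997918983498 [ 22.85675598  27.41611198  -2.65096826 120.82774221   2.34283831
  31.78465434 -50.35527004]
```

The grip is good at 2 x 32 N. I'll try counter-clockwise from above (negative about tool z) first.

Emit:
{"api": "arm_command", "payload": {
  "increments": [
    [-1,0,0,0,0,0,-0.05],
    [-1,0,0,0,0,0,-0.1],
    [-1,0,0,0,0,0,-0.15],
    [-1,0,0,0,0,0,-0.2],
    [-1,0,0,0,0,0,-0.25]
  ]
}}

```text
clock: 3.48
eef_pos: [0.4808, -0.2308, 0.1441]
ee_rot: [[0.813, 0.582, 0.001], [0.582, -0.813, 0.0], [0.001, 0.0, -1.0]]
ft_force: [-1.5, 2.0, 6.6]
gripper_width: 0.623
finger_force: 31.9
```

```bash
cat > s.py <<'E'
from rig import *
import numpy as np
s=sense();R=s['ee_rot'];print(s['clock'],s['eef_pos'],'yaw',np.arctan2(R[1,0],R[0,0]),'M',s['moment'],'F',s['ft_force'],s['finger_force'],s['gripper_width'],'j7',s['qpos'][6])
E
python3 s.py
```

```text
3.4833 [ 0.48082907 -0.2308401   0.14412754] yaw 0.6210380662712649 M [ 0.5835503   0.44658005 -0.16188955] F [-1.45158872  2.00278658  6.6208418 ] 31.899175406433642 0.622901066854332 j7 -39.49129878218407
```

Emit:
{"api": "arm_command", "payload": {
  "increments": [
    [-1,0,0,0,0,0,-0.05],
    [-1,0,0,0,0,0,-0.1],
    [-1,0,0,0,0,0,-0.15],
    [-1,0,0,0,0,0,-0.2],
    [-1,0,0,0,0,0,-0.25]
  ]
}}

```text
clock: 3.9
eef_pos: [0.4828, -0.2288, 0.1443]
ee_rot: [[0.649, 0.761, 0.005], [0.761, -0.649, 0.004], [0.006, 0.002, -1.0]]
ft_force: [5.6, 9.4, 3.3]
gripper_width: 0.63
finger_force: 38.6
```

```bash
python3 s.py
```

```text
3.9 [ 0.48282594 -0.22878522  0.1442971 ] yaw 0.8649781139820415 M [ 2.01768997 -0.73902429 -1.16044078] F [5.59647405 9.36677999 3.27181284] 38.64471897482872 0.6302132197289766 j7 -28.839896497831504
```

The moment rose to 1.2 N m and the fingers began to ride off, so that is a stop. I'll reverse to clockwise.

Emit:
{"api": "arm_command", "payload": {
  "increments": [
    [-1,0,0,0,0,0,0.08],
    [-1,0,0,0,0,0,0.16],
    [-1,0,0,0,0,0,0.24],
    [-1,0,0,0,0,0,0.32],
    [-1,0,0,0,0,0,0.4]
  ]
}}

```text
clock: 4.32
eef_pos: [0.4817, -0.2301, 0.1443]
ee_rot: [[0.893, 0.45, 0.003], [0.45, -0.893, 0.001], [0.003, 0.001, -1.0]]
ft_force: [-0.1, 3.9, 5.2]
gripper_width: 0.631
finger_force: 39.0
```

```bash
python3 s.py
```

```text
4.3167 [ 0.48174076 -0.23013682  0.14426543] yaw 0.4665383109382067 M [0.86798603 0.01744476 0.11213955] F [-0.10856395  3.8854051   5.21066201] 39.038469549268484 0.6306004465864701 j7 -46.21858357840596
```

Emit:
{"api": "arm_command", "payload": {
  "increments": [
    [-1,0,0,0,0,0,0.07],
    [-1,0,0,0,0,0,0.14],
    [-1,0,0,0,0,0,0.21],
    [-1,0,0,0,0,0,0.28],
    [-1,0,0,0,0,0,0.35]
  ]
}}

```text
clock: 4.73
eef_pos: [0.4817, -0.2301, 0.1443]
ee_rot: [[0.993, 0.117, 0.003], [0.117, -0.993, 0.001], [0.003, -0.001, -1.0]]
ft_force: [0.1, 3.6, 5.7]
gripper_width: 0.63
finger_force: 39.0
```

```bash
python3 s.py
```

```text
4.7333 [ 0.48171163 -0.23011192  0.14426237] yaw 0.11718111092570616 M [ 0.86351841 -0.01651457  0.11420902] F [0.12217198 3.61886652 5.70946078] 39.04920760542154 0.62951042671867 j7 -61.237344229004265
```

It turns freely. I'll keep going clockwise.

Emit:
{"api": "arm_command", "payload": {
  "increments": [
    [-1,0,0,0,0,0,0.06],
    [-1,0,0,0,0,0,0.12],
    [-1,0,0,0,0,0,0.18],
    [-1,0,0,0,0,0,0.24],
    [-1,0,0,0,0,0,0.3]
  ]
}}

```text
clock: 5.15
eef_pos: [0.4817, -0.2302, 0.1443]
ee_rot: [[0.983, -0.181, 0.003], [-0.181, -0.983, 0.001], [0.002, -0.001, -1.0]]
ft_force: [0.6, 4.4, 4.3]
gripper_width: 0.626
finger_force: 39.1
```

```bash
python3 s.py
```

```text
5.15 [ 0.48172352 -0.23016124  0.14427745] yaw -0.18242181580491545 M [ 0.70894595 -0.06389675  0.10246782] F [0.62157099 4.44500539 4.30496381] 39.06032184138894 0.6255480454331894 j7 -74.01740003493212
```

Emit:
{"api": "arm_command", "payload": {
  "increments": [
    [-1,0,0,0,0,0,0.04],
    [-1,0,0,0,0,0,0.08],
    [-1,0,0,0,0,0,0.12],
    [-1,0,0,0,0,0,0.16]
  ]
}}

```text
clock: 5.48
eef_pos: [0.4817, -0.2302, 0.1442]
ee_rot: [[0.942, -0.335, 0.002], [-0.335, -0.942, 0.001], [0.002, -0.002, -1.0]]
ft_force: [0.3, 3.8, 6.2]
gripper_width: 0.627
finger_force: 39.1
```

```bash
python3 s.py; python3 - <<'E'
from h import *
s=sense(); p,d=snapshot("wrist"); cv2.imwrite("pics/w2.png",np.clip(p.astype(float)*2,0,255).astype(np.uint8))
E
```

```text
5.4833 [ 0.48165902 -0.23023054  0.14424049] yaw -0.34141589285448437 M [ 0.79376688 -0.06578811  0.11302848] F [0.34966798 3.82158697 6.24302866] 39.075032863765955 0.6265022554890854 j7 -80.76636840287016
```

View pics/w2.png

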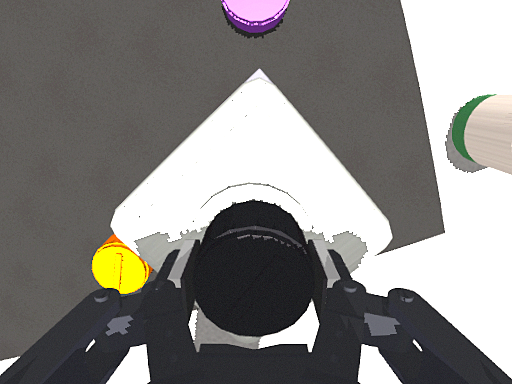

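The cap is held between the pads at (255,270), with the bar faintly visible at roughly -1 rad, which is near the lift window. I'll try a gentle lift.

Emit:
{"api": "arm_command", "payload": {
  "increments": [
    [-1,0,0,-1,0,0,0],
    [-1,0,0,-2,0,0,0],
    [-1,0,0,-3,0,0,0],
    [-1,0,0,-4,0,0,0],
    [-1,0,0,-5,0,0,0]
  ]
}}

```text
clock: 5.95
eef_pos: [0.4819, -0.2307, 0.1483]
ee_rot: [[0.943, -0.334, 0.003], [-0.334, -0.943, 0.0], [0.002, -0.001, -1.0]]
ft_force: [4.9, 3.9, -4.1]
gripper_width: 0.625
finger_force: 38.3
```

```bash
python3 s.py
```

```text
5.95 [ 0.48187816 -0.23068091  0.14826123] yaw -0.34003375590240853 M [ 0.71487967 -0.93821298 -0.00759925] F [ 4.87616751  3.8943742  -4.08270341] 38.26967032626271 0.6245552951552712 j7 -80.81233128301423
```

Emit:
{"api": "arm_command", "payload": {
  "increments": [
    [-1,0,0,-2,0,0,0],
    [-1,0,0,-4,0,0,0],
    [-1,0,0,-6,0,0,0],
    [-1,0,0,-8,0,0,0],
    [-1,0,0,-10,0,0,0]
  ]
}}

```text
clock: 6.37
eef_pos: [0.4816, -0.2311, 0.1584]
ee_rot: [[0.943, -0.334, 0.002], [-0.334, -0.943, -0.0], [0.002, -0.001, -1.0]]
ft_force: [0.6, 1.5, -1.8]
gripper_width: 0.627
finger_force: 38.4
```

```bash
python3 s.py
```

```text
6.3667 [ 0.48158279 -0.23111403  0.15836648] yaw -0.3401846590892423 M [ 0.37774621 -0.38786361 -0.04359167] F [ 0.55130251  1.45340569 -1.8235191 ] 38.40805912390351 0.6272724487349219 j7 -81.04743468602643
```

It lifts freely. I'll raise it about 88 mm more, slowly over the neck.

Emit:
{"api": "arm_command", "payload": {
  "increments": [
    [-1,0,0,-5,0,0,0],
    [-1,0,0,-12,0,0,0],
    [-1,0,0,-19,0,0,0],
    [-1,0,0,-27,0,0,0],
    [-1,0,0,-35,0,0,0]
  ]
}}

```text
clock: 6.78
eef_pos: [0.4794, -0.2331, 0.1945]
ee_rot: [[0.942, -0.336, -0.0], [-0.336, -0.942, -0.002], [0.0, 0.002, -1.0]]
ft_force: [-0.1, -0.1, -0.6]
gripper_width: 0.629
finger_force: 38.6
```

Emit:
{"api": "arm_command", "payload": {
  "increments": [
    [-1,0,0,-13,0,0,0],
    [-1,0,0,-26,0,0,0],
    [-1,0,0,-38,0,0,0],
    [-1,0,0,-48,0,0,0],
    [-1,0,0,-53,0,0,0]
  ]
}}

```text
clock: 7.2
eef_pos: [0.4805, -0.2328, 0.2484]
ee_rot: [[0.942, -0.336, 0.002], [-0.336, -0.942, -0.002], [0.003, 0.001, -1.0]]
ft_force: [-0.1, -0.0, -0.6]
gripper_width: 0.624
finger_force: 38.5
```

Emit:
{"api": "arm_command", "payload": {
  "increments": [
    [-1,0,0,0,0,0,0],
    [-1,0,0,0,0,0,0],
    [-1,0,0,0,0,0,0],
    [-1,0,0,0,0,0,0],
    [-1,0,0,0,0,0,0]
  ]
}}

```text
clock: 7.62
eef_pos: [0.4798, -0.2313, 0.2456]
ee_rot: [[0.942, -0.335, -0.001], [-0.335, -0.942, 0.0], [-0.002, 0.0, -1.0]]
ft_force: [-0.0, -0.5, -0.7]
gripper_width: 0.625
finger_force: 38.5
```

```bash
python3 s.py; python3 - <<'E'
from h import *
p,d=snapshot("wrist"); q,_=snapshot("scene"); cv2.imwrite("pics/end.png",np.hstack([p[:,56:456],q[60:260,60:260].repeat(2,0).repeat(2,1)[:384]]))
E
```

```text
7.6167 [ 0.47979043 -0.23126332  0.24560022] yaw -0.34113374934612833 M [-0.03231141  0.01494018  0.04735863] F [-0.03910784 -0.47209515 -0.74468144] 38.53510234504938 0.625265386345207 j7 -83.1345707325186
```

View pics/end.png

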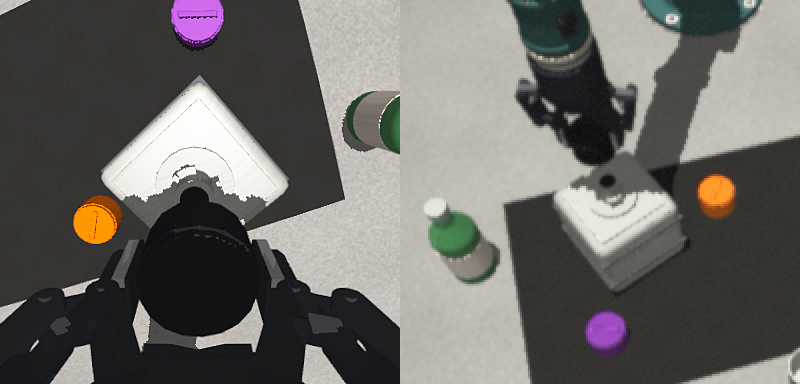

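The cap is held at (200,270) in the wrist view. The neck's bore is visible below it, at (607,181) in the right-hand scene crop, and nothing else has moved. The cap is about 10 cm up and still.

```bash
python3 -c "
from rig import *
print(finish_job())"
```

```text
the job is handed in; nothing more can be done
None
```

The square canister's cap came off clockwise (left-hand thread) and is held still about 10 cm above its neck; the job is handed in, though the hand-in returned no verdict.

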